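Weigh two alike ore specimens and seat the heavy one in the locating corner

TASK

One of the two black specimen blocks is well filled with ore and heavy, the other is mostly resin and light. Set one of them on the round pan of the tilting beam balance and let go to find out which is which (the pan sinks under the heavy block and stays up under the light one). Then put the heavy block flat on the white sloping plate, its long side parallel to the longer blue rail, and let it slide fully home against both rails in the low corner; leave the light one lying flat on the bench or on the pan, and do not disturb the timer, the weighing dish or the tape.

Things in the scene. Friction and masses are not known exactly. Their poses are not given: they have to be found in the camera images.
- block_1_c (a point): middle of a specimen block: black, 44 mm long (its x), 32 mm wide (its y), 24 mm high (its z, up at the start), with a copper-coloured polished face on top. The origin is 12 mm above its underside. It starts flat on the bench, long axis within 0.4 rad of world x. It weighs either about 110 g or about 55 g (within 10 percent), the other block the other; they look the same.
- block_2_c (a point): centre of the other specimen block, alike in size, look and axes to block_1.
- pan (a point): centre of the upper face of the fixed beam balance's round, flat, rimless aluminium pan (80 mm across). z is its normal, up; y points outward along the beam. The pivot is 115 mm from here along -y and 22 mm lower, the brass counterweight beyond it. The empty pan stands 87 mm above the bench, fully down 69 mm. A little over 80 g at its centre sinks it; under 1 N pushes it down.
- beam (a joint): tilt of the balance beam, rad: -0.08 with the pan fully up (empty or with a light load), +0.08 with the pan fully down (heavy block on it). The beam takes less than a second to settle.
- corner (a point): low corner of the sloping white plate, on its upper face where the inner faces of the two blue rails would meet, 22 mm above the bench. z is the plate's normal, 25 degrees from vertical. x and y lie in the plate along the rails, both uphill, each 45 degrees from the steepest line. The corner points to the robot within 0.3 rad. The free plate reaches 100 mm along x and y, nothing beyond it.
- seat (a point): where the middle of a block lies when it is fully home: 22 mm along the corner's x, 16 mm along its y and 12 mm above the plate; same axes as the corner. The block's long axis is then along x. The plate and rails are slippery (friction below 0.2): a block let go on the plate slides down into the corner by itself in less than a second.
- long_rail (a point): middle of the top edge of the longer blue rail, 74 mm long along the corner's x (from x = 4 to 78 mm), 8 mm wide (y = -8 to 0 mm), 8 mm high above the plate; same axes as the corner.
- short_rail (a point): middle of the top edge of the shorter blue rail, 42 mm long along the corner's y (from y = 4 to 46 mm), 8 mm wide (x = -8 to 0 mm), 8 mm high above the plate; same axes as the corner.
- bench_timer: grey bench timer, 62 x 66 x 19 mm, lying on the bench in the front middle; origin at the centre of its underside. Not to be moved.
- weigh_dish: small round aluminium weighing dish, 59 mm across, 13 mm high, at the front, left of the timer; origin at the centre of its underside. Not to be moved.
- tape: roll of brown tape, 90 mm across, 48 mm high, at the front right; origin at the centre of its underside. Not to be moved.
Not all that is in view belongs to the job. What is shaped like the part that bears block_2_c but red is not meant.

How it is judged:
By the outcome, as a careful person would: the job done as asked, in the order asked, and still so for the second after the job is handed in, with the robot touching nothing.
It also fails if it takes over 61 s, if anything falls off the work surface, if the arm or the gripper's body presses on something with over 40 N, if the wrist force passes 120 N, or if a joint passes its speed limit or range.

ROBOT

A 6-joint arm with a two-finger parallel gripper is mounted at the origin on a cart in front of the work surface, level with it; the furniture and walls round the work are solid. World frame = base frame: x ahead of the robot, y to its left, z up, the work surface at z = 0. Lengths are in m, angles in degrees, forces in N, time in s.
With the tool pointing down it reaches from about 0.375 to 0.9 m from the base axis. Payload 3.1 kg.
Tool frame: the origin (TCP) lies at the very end of the fingers, on their centre line; the grasp point (between the pads) lies 19 mm behind it; z points along the fingers, y is the line along which they close (so a half turn about z gives the same grasp; the last joint's range is limited). The gripper opens to 87 mm and grips with 3 to 60 N. Pads are 19 mm wide; open, the fingers measure 117 mm over their backs; the gripper's body (75 mm by 190 mm) begins 51 mm behind the grasp point.
Start: joints at [62.137, 30.224, 82.088, -0, 67.689, -10.227], TCP at [0.189, 0.596, 0.223] pointing down, gripper open.
Joint ranges: [-176.69, 176.69], [-43.24, 126.21], [12.49, 139.97], [-82, 262], [0, 151.66], [-163.58, 163.58]. Speed limits (degrees/s): [159.86, 159.86, 180, 180, 180, 180].

INTERFACE

Orientations are given as a 3x3 rotation matrix whose columns are the frame's x, y, z axes.
In Python, from rig import bot gives the robot as it stands.
- The arm moves only by the tool move_arm, never from a script. Its argument "increments" is a list of rows, each an object with "xyz": the shift along the tool's x, y, z in mm, a list of three; "roll": the turn about the tool's z in rad; "grip": the opening in per cent of the stroke, from 0 (shut) to 100 (fully open). A call has 1 to 5 rows; each row shifts and turns the commanded pose from where the row before left it, along the tool's axes as they then stand; what a row does not reach is not made up. A row lasts 1/12 s, in which the tool goes at most 41.7 mm and 7.16 degrees, less where a joint would pass 70% of its speed; a pose out of reach is approached as far as the arm can. A call is refused whole if a number of a shift passes 41.7 or a number of a turn 0.125, either way. A call with a gripper value outside its range is refused whole. The fingers move at their own pace and stop on an object; the grip force is fixed at half the most. Time passes only in rows, so rows that do not move let the fingers close. It gives the time, the measured TCP pose, the force, the opening and the grip force at its end, in the units of the state.
- bot.read_state(): the state, without advancing time (a new reading comes with each control period).
- bot.capture(name): name is "side" or "top"; returns (picture, depth): 384x512x3 uint8, red, green, blue; 384x512 float32, m along the optical axis (not along the pixel's ray), 0 where there is no reading.
- bot.camera_model(name): a dict with "intrinsics" (3x3 intrinsics, pixels), "D" ([k1, k2, p1, p2, k3] as OpenCV has them; the pictures are not rectified), "rvec" (rotation vector, rad) and "tvec" (3), from world to camera coordinates, as OpenCV has them. Camera axes: x right, y down, z forward; pixel columns grow to the right and rows downward; lengths in m; the calibration is good to about 2 mm. A picture is of the moment at which its call begins. camera_model takes no time and is no camera call.
- bot.hand_in(): hands the job in; it is judged then, once.
Trained networks look in the newest picture that a camera, given by its name, has taken for a name from the list of things; names that differ only in an ending like _2 or _b are one class to them, and where a whole thing is asked for, a point or a joint stands for the part that bears it (a point fixed in the world has none). Each returns a list of dicts, best first, with "conf" (0 to 1); they miss things now and then, are a little off and sometimes report something else, mostly with a low value. They report only what shows in the picture. A call takes as long as a camera call. They do not tell look-alikes from the thing itself.
- bot.spot_in(label, camera): "at" ([x, y, z] in m, in the coordinates of the camera as it stood for that picture, good to about 4 mm: the middle of the surface that is visible of it).
- bot.trace(label, camera): "mask" (384x512 bool, what is visible of it).
The state is a dict: "time_s": time; "joint_positions": joint angles; "qvel": joint speeds; "tau": joint torques, N m; "position": TCP position; "tcp_rot": TCP orientation; "force": force on the tool from outside, world axes, zero at the start; "moment": the same for the moment, N m; "opening": opening from 0.0 (shut) to 1.0 (fully open); "grasp_force": force on a finger pad.
Only numpy, scipy, OpenCV 4.12 (cv2) and the standard library are available. Lean on these libraries where they do the work, as an engineer would, in place of code of your own. Each camera call takes 0.05 s, during which the arm holds its last target. There are 200 camera calls.

## Working session

There is one attempt and no reset: what is moved stays moved. The work goes in short steps, Python scripts to look and compute and a tool call to move; the robot and the scene stay as the last step left them, time stands still between calls to the robot, and variables do not carry over. Pictures are saved under pics/ and viewed, at most 10 in all, crops included, and the job is handed in when it is done.

Besides the shell and the picture viewer there is one more tool, called after ">>>" by a JSON object that holds its "api" and its "payload". move_arm: Moves the arm, as the interface text tells. Its arguments: {"type":"object","properties":{"increments":{"type":"array"}},"required":["increments"]}

```bash
ls; mkdir -p pics; cat > h.py <<'E'
import numpy as np, cv2
from rig import bot
def cam(n):
    m=bot.camera_model(n); R=cv2.Rodrigues(np.array(m["rvec"],float))[0]; return m,R,np.array(m["tvec"],float).ravel()
def c2w(n,p):
    m,R,t=cam(n); return R.T@(np.array(p)-t)
def px2w(n,uv,d):
    m,R,t=cam(n); uv=np.array(uv,float).reshape(-1,1,2)
    q=cv2.undistortPoints(uv,np.array(m["intrinsics"],float),np.array(m["D"],float))[:,0]
    d=np.ravel(d)[:,None]; P=np.hstack([q*d,d]); return (P-t)@R
def w2px(n,P):
    m,R,t=cam(n); return cv2.projectPoints(np.array(P,float).reshape(-1,1,3),np.array(m["rvec"],float),t,np.array(m["intrinsics"],float),np.array(m["D"],float))[0][:,0]
def cloud(n,mask,dep):
    v,u=np.nonzero(mask&(dep>0)); return px2w(n,np.c_[u,v],dep[v,u]),np.c_[u,v]
E
python3 - <<'E'
from h import *
np.set_printoptions(precision=4,suppress=True)
s=bot.read_state(); print(s["tcp_rot"],s["position"])
for n in("top","side"):
    im,d=bot.capture(n); cv2.imwrite(f"pics/{n}0.png",im[:,:,::-1]); np.save(f"{n}0.npy",d)
    m,R,t=cam(n); print(n,"campos",-R.T@t)
    for l in("block_1_c","pan","corner","seat","long_rail","short_rail","bench_timer","weigh_dish","tape"):
        for r in bot.spot_in(l,n): print(l,round(r["conf"],2),c2w(n,r["at"]))
E
```

```text
pics
[[-0.953   0.3029 -0.001 ]
 [ 0.3029  0.953  -0.0019]
 [ 0.0004 -0.0021 -1.    ]] [0.189  0.595  0.2216]
top campos [ 0.3158 -0.0469  1.3852]
block_1_c 0.42 [ 0.5357 -0.1911  0.0245]
pan 0.56 [0.5067 0.2362 0.0846]
corner 0.65 [0.6404 0.0403 0.0479]
seat 0.63 [0.6371 0.038  0.0487]
long_rail 0.75 [0.5037 0.2326 0.0874]
long_rail 0.74 [0.6397 0.0427 0.0493]
short_rail 0.57 [0.6407 0.0349 0.0454]
bench_timer 0.86 [0.4071 0.008  0.0178]
weigh_dish 0.6 [ 0.3612  0.176  -0.0035]
tape 0.78 [ 0.4055 -0.4139  0.0457]
tape 0.46 [0.5029 0.2352 0.0862]
side campos [-0.1753 -1.1587  0.6276]
pan 0.53 [0.5036 0.2222 0.0861]
corner 0.55 [0.6368 0.0316 0.0473]
seat 0.83 [0.6381 0.0317 0.048 ]
long_rail 0.58 [0.6346 0.0325 0.047 ]
short_rail 0.96 [0.6341 0.0264 0.0464]
bench_timer 0.53 [ 0.4003 -0.0073  0.018 ]
weigh_dish 0.47 [0.3664 0.189  0.0063]
tape 0.87 [ 0.4074 -0.4219  0.0304]
```

View pics/top0.png

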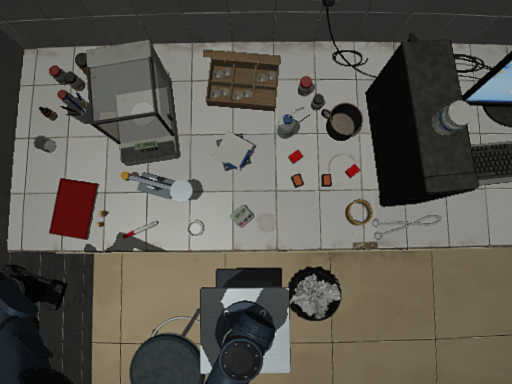

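View pics/side0.png

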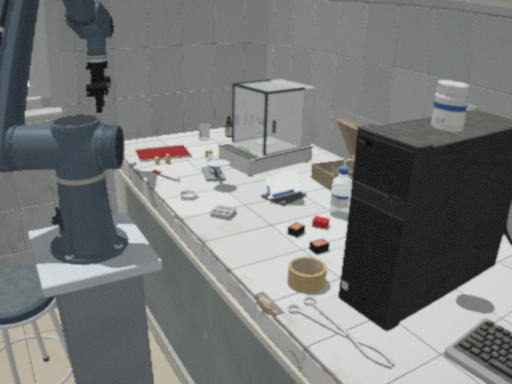

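The top view shows two black/copper blocks at about (297,181) and (326,180), with red decoys at (295,157) and (352,171). The plate is near (235,150), the pan at (181,190), the dish at (196,228), the timer at (243,216) and the tape at (359,211). Next I'll measure the details.

```bash
python3 - <<'E'
from h import *
np.set_printoptions(precision=4,suppress=True)
im=cv2.imread("pics/top0.png"); d=np.load("top0.npy")
a=cv2.resize(im[120:210,205:345],None,fx=5,fy=5,interpolation=cv2.INTER_CUBIC)
im2=cv2.imread("pics/side0.png")
b=cv2.resize(im2[170:265,200:340],None,fx=5,fy=5,interpolation=cv2.INTER_CUBIC)
cv2.imwrite("pics/topcrop.png",a);
# blocks by depth
hsv=cv2.cvtColor(im,cv2.COLOR_BGR2HSV)
for (u,v) in((297,181),(326,180)):
    w=np.zeros(d.shape,bool); w[v-14:v+15,u-14:u+15]=1
    P,uv=cloud("top",w,d); k=(P[:,2]>.017)&(P[:,2]<.03); P=P[k]
    r=cv2.minAreaRect((P[:,:2]*1000).astype(np.float32)); print(len(P),r,P.mean(0),np.median(P[:,2]), hsv[v,u])
    cc=cv2.boxPoints(r); print(cc)
# plate
w=np.zeros(d.shape,bool); w[120:180,205:265]=1
P,uv=cloud("top",w,d); k=(P[:,2]>.01)&(P[:,2]<.13);
print(len(P[k]),P[k].min(0),P[k].max(0))
h=hsv[uv[:,1],uv[:,0]]
bl=(h[:,0]>95)&(h[:,0]<130)&(h[:,1]>90); wh=(h[:,1]<40)&(h[:,2]>130)&k
print("blue",bl.sum()); 
A=P[wh]; 
for _ in range(6):
    c=A.mean(0); n=np.linalg.svd(A-c)[2][2]; n*=np.sign(n[2]); r=(P[wh]-c)@n; A=P[wh][abs(r)<.004]
print("plane",n,c,len(A),np.degrees(np.arccos(n[2])),"steepest uphill yaw",np.degrees(np.arctan2(-n[1],-n[0])))
E
```

```text
105 ((532.2529296875, -194.0816650390625), (43.262962341308594, 32.636322021484375), 20.967124938964844) [ 0.5314 -0.1936  0.024 ] 0.0237382078492311 [  8 176 136]
[[ 506.2146 -186.5844]
 [ 517.8929 -217.0598]
 [ 558.2913 -201.5789]
 [ 546.6129 -171.1035]]
107 ((531.684326171875, -300.862060546875), (30.823427200317383, 44.39826202392578), 89.28719329833984) [ 0.532  -0.3005  0.0235] 0.02370259975308451 [  8 177 134]
[[ 509.2952 -315.9964]
 [ 553.69   -316.5487]
 [ 554.0735 -285.7277]
 [ 509.6786 -285.1754]]
970 [ 0.5728 -0.0331  0.01  ] [0.7103 0.1079 0.084 ]
blue 75
plane [-0.4059 -0.1234  0.9056] [0.642  0.0397 0.0515] 668 25.101666235126185 steepest uphill yaw 16.904655153871058
```

View pics/topcrop.png

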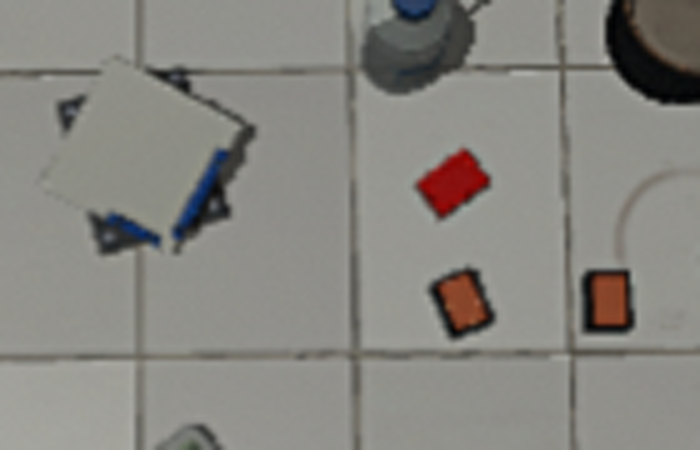

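The crop confirms the layout. The left block at (297,181) is yawed about 21° and the right one is about 0°. The long blue rail is on the plate's right side, the short one is on the left, and the corner is near (239,170). Next I'll fit the corner and pan.

```bash
cat > fit.py <<'E'
from h import *
from scipy.optimize import minimize
np.set_printoptions(precision=4,suppress=True)
def axes(yaw):  # yaw of uphill direction
    t=np.radians(25); up=np.array([np.cos(yaw)*np.cos(t),np.sin(yaw)*np.cos(t),np.sin(t)])
    n=np.array([-np.cos(yaw)*np.sin(t),-np.sin(yaw)*np.sin(t),np.cos(t)])
    s=np.cross(n,up); x=(up-s)/2**.5; y=(up+s)/2**.5; return np.c_[x,y,n]
boxes=[((4,78),(-8,0)),((-8,0),(4,46))]
E
python3 - <<'E'
from fit import *
S=4; T={}
for n in("top","side"):
    im=cv2.imread(f"pics/{n}0.png"); im=cv2.resize(im,None,fx=S,fy=S,interpolation=cv2.INTER_LINEAR)
    hsv=cv2.cvtColor(im,cv2.COLOR_BGR2HSV); m=((hsv[:,:,0]>95)&(hsv[:,:,0]<130)&(hsv[:,:,1]>90)).astype(np.uint8)
    u,v=w2px(n,[.64,.04,.05])[0]; w=np.zeros_like(m); w[int(S*(v-32)):int(S*(v+32)),int(S*(u-32)):int(S*(u+32))]=1
    T[n]=m&w; print(n,T[n].sum())
def render(n,p):
    A=axes(p[2]); o=np.array([p[0],p[1],.022]); r=np.zeros_like(T[n])
    for (a,b) in boxes:
        c=np.array([[i,j,k] for i in a for j in b for k in(0,8)])/1000
        q=(w2px(n,c@A.T+o)+.5)*S-.5; cv2.fillConvexPoly(r,cv2.convexHull(q.astype(np.float32)).astype(np.int32),1)
    return r
def cost(p,ns=("top","side")):
    return -sum((render(n,p)&T[n]).sum()/((render(n,p)|T[n]).sum()+1) for n in ns)
p0=np.array([.592,.033,np.radians(16.9)])
g=min(((cost(p0+[a,b,c]),a,b,c) for a in np.arange(-.02,.021,.005) for b in np.arange(-.02,.021,.005) for c in(-.05,0,.05)))
p0=p0+g[1:]
for ns in(("top",),("side",),("top","side")):
    r=minimize(cost,p0,args=(ns,),method="Nelder-Mead",options=dict(initial_simplex=[p0,p0+[.006,0,0],p0+[0,.006,0],p0+[0,0,.08]])); print(ns,r.x,np.degrees(r.x[2]),r.fun)
A=axes(r.x[2]); o=np.array([*r.x[:2],.022]); print("axes\n",A,"seat",o+A@[.022,.016,.012])
print("plane check c on plane:", (np.array([.642,.0397,.0515])-o)@A[:,2])
for n in("top","side"):
    d=np.load(f"{n}0.npy"); u,v=w2px(n,[.505,.233,.087])[0].astype(int); w=np.zeros(d.shape,bool); w[v-20:v+20,u-20:u+20]=1
    P,_=cloud(n,w,d); k=(P[:,2]>.076)&(P[:,2]<.1)&(np.hypot(P[:,0]-.505,P[:,1]-.233)<.06); P=P[k]
    print("pan",n,len(P),P.mean(0),P.min(0),P.max(0),cv2.minEnclosingCircle((P[:,:2]*1000).astype(np.float32)))
d=np.load("top0.npy"); w=np.ones(d.shape,bool); P,_=cloud("top",w,d)
k=(P[:,0]>.4)&(P[:,0]<.75)&(P[:,1]>.1)&(P[:,1]<.45)&(P[:,2]>.12)&(P[:,2]<.6); print("tall near pan",P[k].min(0),P[k].max(0))
k=(P[:,0]>.45)&(P[:,0]<.8)&(P[:,1]>-.4)&(P[:,1]<.12)&(P[:,2]>.1)&(P[:,2]<.6); print("tall mid",P[k].min(0),P[k].max(0),k.sum())
E
```

```text
top 1180
side 504
('top',) [0.5788 0.0182 0.2939] 16.838778303716342 -0.7578595317725753
('side',) [0.5806 0.0149 0.3579] 20.504482030180704 -0.27876106194690264Traceback (most recent call last):
  File "<stdin>", line 20, in <module>
    res = _minimize_neldermead(fun, x0, args, callback, bounds=bounds,
                               **options)
    fsim[j] = func(sim[j])
              ~~~~^^^^^^^^
    fx = function(np.copy(x), *(wrapper_args + args))
  File "<stdin>", line 15, in cost
  File "<stdin>", line 15, in <genexpr>
  File "<stdin>", line 12, in render
  File "h.py", line 12, in w2px
    m,R,t=cam(n); return cv2.projectPoints(np.array(P,float).reshape(-1,1,3),np.array(m["rvec"],float),t,np.array(m["intrinsics"],float),np.array(m["D"],float))[0][:,0]
          ~~~^^^
  File "h.py", line 4, in cam
    m=bot.camera_model(n); R=cv2.Rodrigues(np.array(m["rvec"],float))[0]; return m,R,np.array(m["tvec"],float).ravel()
ValueError: time passes only in moves, steps and waits
```

```bash
sed -i '1a import functools' h.py; sed -i 's/^def cam/@functools.cache\ndef cam/' h.py
python3 - <<'E'
from fit import *
o=np.array([.5788,.0182,.022]); A=axes(.2939); print("axes\n",A,"seat",o+A@[.022,.016,.012])
print("plane check:", (np.array([.642,.0397,.0515])-o)@A[:,2])
for n in("top","side"):
    d=np.load(f"{n}0.npy"); u,v=w2px(n,[.505,.233,.087])[0].astype(int); w=np.zeros(d.shape,bool); w[v-20:v+20,u-20:u+20]=1
    P,_=cloud(n,w,d); k=(P[:,2]>.076)&(P[:,2]<.1)&(np.hypot(P[:,0]-.505,P[:,1]-.233)<.06); P=P[k]
    print("pan",n,len(P),P.mean(0),P.min(0),P.max(0),cv2.minEnclosingCircle((P[:,:2]*1000).astype(np.float32)))
d=np.load("top0.npy"); w=np.ones(d.shape,bool); P,_=cloud("top",w,d)
k=(P[:,0]>.4)&(P[:,0]<.75)&(P[:,1]>.1)&(P[:,1]<.45)&(P[:,2]>.12)&(P[:,2]<.6); print("tall near pan",P[k].min(0),P[k].max(0))
k=(P[:,0]>.45)&(P[:,0]<.8)&(P[:,1]>-.4)&(P[:,1]<.12)&(P[:,2]>.1)&(P[:,2]<.6); print("tall mid",P[k].min(0),P[k].max(0),k.sum())
# overlay check
im=cv2.imread("pics/side0.png")
S=6;u,v=w2px("side",[.62,.03,.05])[0].astype(int); x0,y0=u-40,v-30
c=cv2.resize(im[y0:y0+60,x0:x0+80],None,fx=S,fy=S,interpolation=cv2.INTER_CUBIC)
for a,b in boxes:
    q=np.array([[a[0],b[0],8],[a[1],b[0],8],[a[1],b[1],8],[a[0],b[1],8]])/1000
    q=(w2px("side",q@A.T+o)-[x0,y0]+.5)*S; cv2.polylines(c,[q.astype(np.int32)],True,(0,255,0),1)
cv2.imwrite("pics/ov.png",c)
E
```

```text
axes
 [[ 0.8182  0.4085 -0.4045]
 [-0.4911  0.8624 -0.1224]
 [ 0.2988  0.2988  0.9063]] seat [0.5985 0.0197 0.0442]
plane check: -0.0014603115558867723
pan top 374 [0.4904 0.2145 0.087 ] [0.4529 0.1775 0.0788] [0.5275 0.2537 0.0971] ((491.1553955078125, 214.3132781982422), 39.72854232788086)
pan side 126 [0.4904 0.2121 0.0875] [0.4516 0.1758 0.0767] [0.5331 0.2555 0.091 ] ((492.44110107421875, 215.77293395996094), 41.24030303955078)
tall near pan [0.661  0.2316 0.1201] [0.75   0.4499 0.3158]
tall mid [ 0.6801 -0.3958  0.1003] [ 0.7946 -0.1249  0.1882] 309
```

View pics/ov.png

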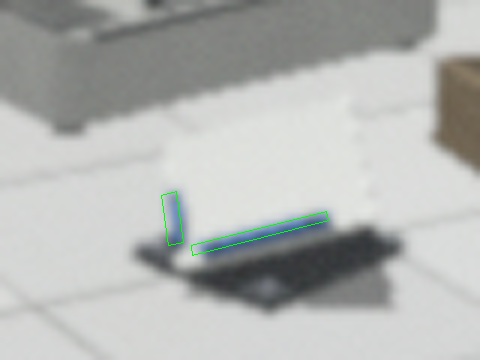

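The overlay rails match the blue edges within about 2 mm: short rail at (172,218) and long rail at (262,235) in the crop. The corner is at (0.579, 0.018) and the pan at (0.491, 0.214). Moving to the left block.

>>> {"api": "move_arm", "payload": {"increments": [{"xyz": [-23.5,-27,0],"roll": 0,"grip": 100},{"xyz": [-23.5,-27,0],"roll": 0,"grip": 100},{"xyz": [-23.5,-27,0],"roll": 0,"grip": 100},{"xyz": [-23.5,-27,0],"roll": 0,"grip": 100},{"xyz": [-23.5,-27,0],"roll": 0,"grip": 100}]}}

```text
time_s: 1.42
position: [0.2607, 0.43, 0.2227]
tcp_rot: [[-0.953, 0.302, 0.0], [0.302, 0.953, 0.0], [-0.0, 0.0, -1.0]]
force: [0.5, -0.1, -0.4]
opening: 0.999
grasp_force: 0.0
```

>>> {"api": "move_arm", "payload": {"increments": [{"xyz": [-23.5,-27,0],"roll": 0,"grip": 100},{"xyz": [-23.5,-27,0],"roll": 0,"grip": 100},{"xyz": [-23.5,-27,0],"roll": 0,"grip": 100},{"xyz": [-23.5,-27,0],"roll": 0,"grip": 100},{"xyz": [-23.5,-27,0],"roll": 0,"grip": 100}]}}

```text
time_s: 1.83
position: [0.332, 0.2656, 0.2229]
tcp_rot: [[-0.953, 0.303, 0.001], [0.303, 0.953, 0.0], [-0.001, 0.001, -1.0]]
force: [0.6, -0.2, -0.4]
opening: 1.002
grasp_force: 0.0
```

>>> {"api": "move_arm", "payload": {"increments": [{"xyz": [-23.5,-27,0],"roll": 0,"grip": 100},{"xyz": [-23.5,-27,0],"roll": 0,"grip": 100},{"xyz": [-23.5,-27,0],"roll": 0,"grip": 100},{"xyz": [-23.5,-27,0],"roll": 0,"grip": 100},{"xyz": [-23.5,-27,0],"roll": 0,"grip": 100}]}}

```text
time_s: 2.25
position: [0.4031, 0.1012, 0.2229]
tcp_rot: [[-0.953, 0.303, 0.001], [0.303, 0.953, 0.0], [-0.001, 0.0, -1.0]]
force: [0.2, -0.2, 0.2]
opening: 1.002
grasp_force: 0.0
```

>>> {"api": "move_arm", "payload": {"increments": [{"xyz": [-23.5,-27,0],"roll": 0,"grip": 100},{"xyz": [-23.5,-27,0],"roll": 0,"grip": 100},{"xyz": [-23.5,-27,0],"roll": 0,"grip": 100},{"xyz": [-23.5,-27,0],"roll": 0,"grip": 100},{"xyz": [-23.5,-27,0],"roll": 0,"grip": 100}]}}

```text
time_s: 2.67
position: [0.4741, -0.0633, 0.2228]
tcp_rot: [[-0.953, 0.303, 0.001], [0.303, 0.953, -0.0], [-0.001, 0.0, -1.0]]
force: [1.3, 0.5, -0.0]
opening: 1.0
grasp_force: 0.0
```

>>> {"api": "move_arm", "payload": {"increments": [{"xyz": [0,0,0],"roll": -0.125,"grip": 100},{"xyz": [0,0,0],"roll": -0.125,"grip": 100},{"xyz": [0,0,0],"roll": -0.125,"grip": 100},{"xyz": [0,0,0],"roll": -0.125,"grip": 100},{"xyz": [0,0,0],"roll": -0.125,"grip": 100}]}}

```text
time_s: 3.08
position: [0.4737, -0.0617, 0.2227]
tcp_rot: [[-0.948, -0.317, 0.0], [-0.317, 0.948, -0.0], [-0.0, -0.0, -1.0]]
force: [0.4, 0.2, -0.8]
opening: 0.999
grasp_force: 0.0
```

>>> {"api": "move_arm", "payload": {"increments": [{"xyz": [-3.4,-36,0],"roll": 0,"grip": 100},{"xyz": [-3.4,-36,0],"roll": 0,"grip": 100},{"xyz": [-3.4,-36,0],"roll": 0,"grip": 100},{"xyz": [-3.4,-36,0],"roll": 0,"grip": 100},{"xyz": [0,0,0],"roll": -0.045,"grip": 100}]}}

```text
time_s: 3.5
position: [0.5354, -0.2012, 0.2232]
tcp_rot: [[-0.936, -0.351, 0.006], [-0.351, 0.936, -0.006], [-0.004, -0.008, -1.0]]
force: [1.0, 0.2, -0.1]
opening: 1.001
grasp_force: 0.0
```

>>> {"api": "move_arm", "payload": {"increments": [{"xyz": [0,0,33],"roll": 0,"grip": 100},{"xyz": [0,0,33],"roll": 0,"grip": 100},{"xyz": [0,0,33],"roll": 0,"grip": 100},{"xyz": [0,0,33],"roll": 0,"grip": 100},{"xyz": [0,0,33],"roll": 0,"grip": 100}]}}

```text
time_s: 3.92
position: [0.5317, -0.1942, 0.0564]
tcp_rot: [[-0.935, -0.354, 0.001], [-0.354, 0.935, -0.001], [-0.001, -0.001, -1.0]]
force: [0.7, -0.8, -1.1]
opening: 1.0
grasp_force: 0.0
```

>>> {"api": "move_arm", "payload": {"increments": [{"xyz": [0,0,0],"roll": 0,"grip": 100},{"xyz": [0,0,0],"roll": 0,"grip": 100}]}}

```text
time_s: 4.08
position: [0.5303, -0.1933, 0.0562]
tcp_rot: [[-0.935, -0.354, -0.004], [-0.354, 0.935, 0.002], [0.003, 0.004, -1.0]]
force: [0.0, 0.1, -0.1]
opening: 1.003
grasp_force: 0.0
```

>>> {"api": "move_arm", "payload": {"increments": [{"xyz": [-1.5,0,25],"roll": 0,"grip": 100},{"xyz": [0,0,20],"roll": 0,"grip": 100},{"xyz": [0,0,5],"roll": 0,"grip": 100},{"xyz": [0,0,0],"roll": 0,"grip": 100},{"xyz": [0,0,0],"roll": 0,"grip": 20}]}}

```text
time_s: 4.5
position: [0.5341, -0.1941, 0.0095]
tcp_rot: [[-0.935, -0.354, 0.003], [-0.354, 0.935, -0.002], [-0.002, -0.003, -1.0]]
force: [-0.5, -0.4, 0.2]
opening: 0.972
grasp_force: 0.0
```

>>> {"api": "move_arm", "payload": {"increments": [{"xyz": [0,0,0],"roll": 0,"grip": 0},{"xyz": [0,0,0],"roll": 0,"grip": 0},{"xyz": [0,0,0],"roll": 0,"grip": 0},{"xyz": [0,0,0],"roll": 0,"grip": 0},{"xyz": [0,0,0],"roll": 0,"grip": 0}]}}

```text
time_s: 4.92
position: [0.5331, -0.1935, 0.008]
tcp_rot: [[-0.935, -0.354, 0.001], [-0.354, 0.935, -0.0], [-0.0, -0.001, -1.0]]
force: [0.1, 0.4, -0.2]
opening: 0.628
grasp_force: 0.0
```

>>> {"api": "move_arm", "payload": {"increments": [{"xyz": [0,0,0],"roll": 0,"grip": 0},{"xyz": [0,0,0],"roll": 0,"grip": 0}]}}

```text
time_s: 5.08
position: [0.5328, -0.1934, 0.0076]
tcp_rot: [[-0.935, -0.354, -0.0], [-0.354, 0.935, 0.0], [0.0, 0.0, -1.0]]
force: [0.1, -0.8, 0.2]
opening: 0.478
grasp_force: 0.0
```

>>> {"api": "move_arm", "payload": {"increments": [{"xyz": [0,0,0],"roll": 0,"grip": 0},{"xyz": [0,0,0],"roll": 0,"grip": 0},{"xyz": [0,0,0],"roll": 0,"grip": 0},{"xyz": [0,0,0],"roll": 0,"grip": 0},{"xyz": [0,0,0],"roll": 0,"grip": 0}]}}

```text
time_s: 5.5
position: [0.5329, -0.1934, 0.0075]
tcp_rot: [[-0.935, -0.354, 0.0], [-0.354, 0.935, -0.0], [-0.0, -0.0, -1.0]]
force: [0.4, 0.5, 0.1]
opening: 0.365
grasp_force: 30.0
```

>>> {"api": "move_arm", "payload": {"increments": [{"xyz": [0,0,-15],"roll": 0,"grip": 0},{"xyz": [0,0,-36],"roll": 0,"grip": 0},{"xyz": [0,0,-36],"roll": 0,"grip": 0},{"xyz": [0,0,-36],"roll": 0,"grip": 0},{"xyz": [0,0,-36],"roll": 0,"grip": 0}]}}

```text
time_s: 5.92
position: [0.5322, -0.193, 0.1678]
tcp_rot: [[-0.935, -0.354, -0.001], [-0.354, 0.935, 0.001], [0.001, 0.001, -1.0]]
force: [0.7, -0.1, -0.7]
opening: 0.366
grasp_force: 30.0
```

>>> {"api": "move_arm", "payload": {"increments": [{"xyz": [0,0,0],"roll": 0,"grip": 0},{"xyz": [0,0,0],"roll": 0,"grip": 0}]}}

```text
time_s: 6.08
position: [0.5341, -0.1941, 0.1689]
tcp_rot: [[-0.935, -0.354, 0.005], [-0.354, 0.935, -0.003], [-0.003, -0.004, -1.0]]
force: [-0.8, -0.2, -0.9]
opening: 0.362
grasp_force: 30.0
```

>>> {"api": "move_arm", "payload": {"increments": [{"xyz": [-9.6,36,0],"roll": 0,"grip": 0},{"xyz": [-9.6,36,0],"roll": 0,"grip": 0},{"xyz": [-9.6,36,0],"roll": 0,"grip": 0},{"xyz": [-9.6,36,0],"roll": 0,"grip": 0},{"xyz": [-9.6,36,0],"roll": 0,"grip": 0}]}}

```text
time_s: 6.5
position: [0.5119, -0.0063, 0.1646]
tcp_rot: [[-0.935, -0.353, -0.004], [-0.353, 0.935, 0.001], [0.004, 0.003, -1.0]]
force: [0.2, -0.3, -0.4]
opening: 0.368
grasp_force: 30.0
```

>>> {"api": "move_arm", "payload": {"increments": [{"xyz": [-9.6,36,0],"roll": 0,"grip": 0},{"xyz": [-9.6,36,0],"roll": 0,"grip": 0},{"xyz": [-9.6,36,0],"roll": 0,"grip": 0},{"xyz": [-9.6,36,0],"roll": 0,"grip": 0},{"xyz": [-9.6,36,0],"roll": 0,"grip": 0}]}}

```text
time_s: 6.92
position: [0.4929, 0.1787, 0.1646]
tcp_rot: [[-0.935, -0.354, -0.005], [-0.354, 0.935, -0.001], [0.005, 0.001, -1.0]]
force: [-0.2, 0.0, -0.4]
opening: 0.367
grasp_force: 30.0
```

>>> {"api": "move_arm", "payload": {"increments": [{"xyz": [-9.6,36,0],"roll": 0,"grip": 0},{"xyz": [0,0,0],"roll": 0,"grip": 0},{"xyz": [0,0,0],"roll": 0,"grip": 0},{"xyz": [0,0,0],"roll": 0,"grip": 0},{"xyz": [0,0,0],"roll": 0,"grip": 0}]}}

```text
time_s: 7.33
position: [0.4907, 0.2131, 0.1655]
tcp_rot: [[-0.936, -0.353, -0.002], [-0.353, 0.936, -0.001], [0.003, 0.0, -1.0]]
force: [0.3, -0.1, -0.0]
opening: 0.368
grasp_force: 30.0
```

```bash
python3 - <<'E'
from h import *
s=bot.read_state(); print(s["position"],s["time_s"]); R=np.array(s["tcp_rot"])
print("to pan, tool mm",R.T@(np.array([.491,.214,.0955])-s["position"])*1000)
for n in("side",):
    im,d=bot.capture(n); u,v=w2px(n,[.49,.21,.13])[0].astype(int)
    cv2.imwrite("pics/pan1.png",cv2.resize(im[v-40:v+40,u-50:u+50,::-1],None,fx=6,fy=6,interpolation=cv2.INTER_CUBIC))
E
```

```text
[0.49072731 0.21306778 0.16551933] 7.3333
to pan, tool mm [-0.76338436  0.77341656 70.01763813]
```

View pics/pan1.png

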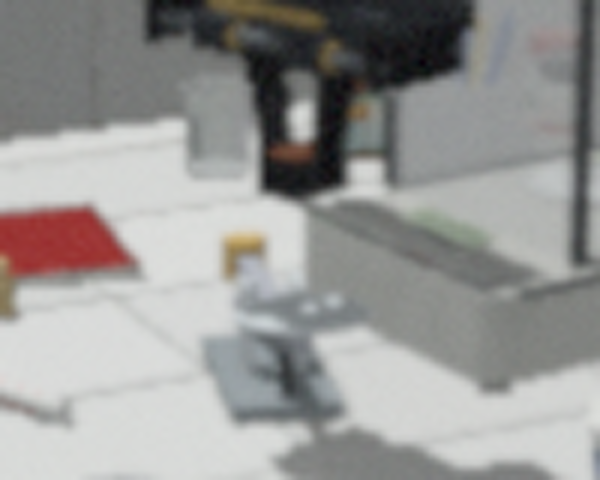

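The block is gripped at (292,170) in the crop, directly above the pan at (300,310). Lowering and letting go.

>>> {"api": "move_arm", "payload": {"increments": [{"xyz": [0,1,25],"roll": 0,"grip": 0},{"xyz": [0,0,25],"roll": 0,"grip": 0},{"xyz": [0,0,15],"roll": 0,"grip": 0},{"xyz": [0,0,5],"roll": 0,"grip": 0},{"xyz": [0,0,0],"roll": 0,"grip": 0}]}}

```text
time_s: 7.8
position: [0.4902, 0.2138, 0.0953]
tcp_rot: [[-0.936, -0.352, -0.004], [-0.352, 0.936, -0.001], [0.004, 0.0, -1.0]]
force: [-0.3, -0.2, 1.2]
opening: 0.365
grasp_force: 30.0
```

>>> {"api": "move_arm", "payload": {"increments": [{"xyz": [0,0,0],"roll": 0,"grip": 0},{"xyz": [0,0,0],"roll": 0,"grip": 0},{"xyz": [0,0,0],"roll": 0,"grip": 0}]}}

```text
time_s: 8.05
position: [0.492, 0.2152, 0.0977]
tcp_rot: [[-0.935, -0.354, 0.002], [-0.354, 0.935, 0.001], [-0.003, -0.0, -1.0]]
force: [0.3, 0.2, -0.5]
opening: 0.363
grasp_force: 30.0
```

>>> {"api": "move_arm", "payload": {"increments": [{"xyz": [0,0,0],"roll": 0,"grip": 60},{"xyz": [0,0,0],"roll": 0,"grip": 60},{"xyz": [0,0,0],"roll": 0,"grip": 60},{"xyz": [0,0,0],"roll": 0,"grip": 60},{"xyz": [0,0,0],"roll": 0,"grip": 60}]}}

```text
time_s: 8.47
position: [0.491, 0.2153, 0.0967]
tcp_rot: [[-0.935, -0.355, 0.0], [-0.355, 0.935, 0.0], [-0.0, -0.0, -1.0]]
force: [-0.8, -0.5, -0.1]
opening: 0.584
grasp_force: 0.0
```

>>> {"api": "move_arm", "payload": {"increments": [{"xyz": [0,0,-10],"roll": 0,"grip": 60},{"xyz": [0,0,-25],"roll": 0,"grip": 60},{"xyz": [0,0,-25],"roll": 0,"grip": 60},{"xyz": [0,0,-25],"roll": 0,"grip": 60},{"xyz": [0,0,0],"roll": 0,"grip": 60}]}}

```text
time_s: 8.88
position: [0.4942, 0.2161, 0.1868]
tcp_rot: [[-0.935, -0.355, 0.01], [-0.355, 0.935, 0.002], [-0.01, -0.002, -1.0]]
force: [0.4, 0.1, 0.6]
opening: 0.601
grasp_force: 0.0
```

>>> {"api": "move_arm", "payload": {"increments": [{"xyz": [0,0,0],"roll": 0,"grip": 70},{"xyz": [0,0,0],"roll": 0,"grip": 70},{"xyz": [0,0,0],"roll": 0,"grip": 70},{"xyz": [0,0,0],"roll": 0,"grip": 70},{"xyz": [0,0,0],"roll": 0,"grip": 70}]}}

```text
time_s: 9.3
position: [0.4903, 0.215, 0.1805]
tcp_rot: [[-0.935, -0.354, -0.002], [-0.354, 0.935, -0.001], [0.002, 0.0, -1.0]]
force: [-0.2, 0.1, 0.6]
opening: 0.697
grasp_force: 0.0
```

```bash
cat > pan.py <<'E'
from h import *
np.set_printoptions(precision=4,suppress=True)
s=bot.read_state(); print(s["position"],s["time_s"])
n="side"; im,d=bot.capture(n); u,v=w2px(n,[.49,.21,.11])[0].astype(int)
cv2.imwrite("pics/pan2.png",cv2.resize(im[v-40:v+40,u-50:u+50,::-1],None,fx=6,fy=6,interpolation=cv2.INTER_CUBIC))
w=np.zeros(d.shape,bool); w[v-30:v+30,u-30:u+30]=1
P,uv=cloud(n,w,d); r=np.hypot(P[:,0]-.491,P[:,1]-.214)
c=im[uv[:,1],uv[:,0]].astype(int); dark=c.max(1)<70; cop=(c[:,0]>c[:,2]+40)
for nm,k in(("light",~dark&~cop&(r<.045)&(P[:,2]>.055)&(P[:,2]<.13)),("copper",cop&(r<.05)),("dark",dark&(r<.05)&(P[:,2]<.13))):
    Q=P[k]; print(nm,len(Q),Q.mean(0) if len(Q) else "",np.percentile(Q[:,2],[10,50,90]) if len(Q) else "")
E
python3 pan.py
```

```text
[0.4903 0.215  0.1805] 9.3
light 155 [0.4882 0.205  0.0908] [0.071  0.0891 0.111 ]
copper 5 [0.4925 0.2133 0.1121] [0.1114 0.1117 0.1131]
dark 76 [0.4858 0.2029 0.1032] [0.0954 0.1033 0.1117]
```

View pics/pan2.png

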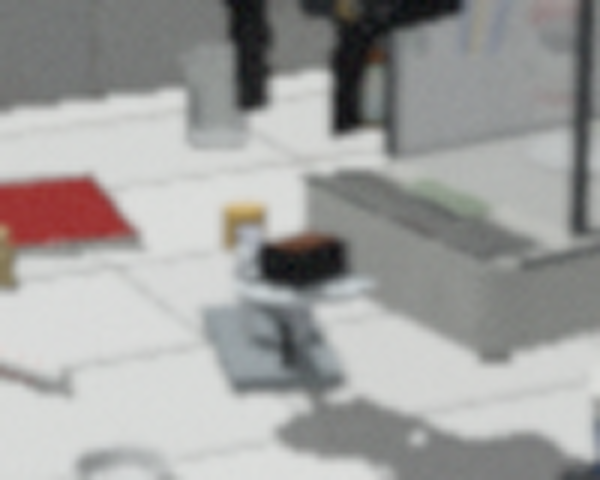

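The block sits flat on the pan at (303,260) in the crop. Its top is at z = 0.112, so the pan stayed up at 87 mm and this is the light block. The right block is therefore the heavy one. Before going there I'll check clearance to the tall black box.

>>> {"api": "move_arm", "payload": {"increments": [{"xyz": [10.25,-35.5,0],"roll": 0,"grip": 80},{"xyz": [10.25,-35.5,0],"roll": 0,"grip": 80},{"xyz": [10.25,-35.5,0],"roll": 0,"grip": 80},{"xyz": [10.25,-35.5,0],"roll": 0,"grip": 80},{"xyz": [10.25,-35.5,0],"roll": 0,"grip": 80}]}}

```text
time_s: 9.77
position: [0.5056, 0.0296, 0.1811]
tcp_rot: [[-0.935, -0.355, -0.001], [-0.355, 0.935, 0.0], [0.001, 0.0, -1.0]]
force: [0.8, -0.9, -0.2]
opening: 0.796
grasp_force: 0.0
```

```bash
python3 - <<'E'
from h import *
d=np.load("top0.npy"); P,_=cloud("top",np.ones(d.shape,bool),d)
k=(P[:,0]>.42)&(P[:,0]<.65)&(P[:,1]>-.6)&(P[:,1]<-.3)&(P[:,2]>.06); print(P[k].min(0),P[k].max(0))
E
```

```text
[ 0.42999967 -0.59995923  0.06002607] [ 0.64998111 -0.48026636  0.48937402]
```

>>> {"api": "move_arm", "payload": {"increments": [{"xyz": [10.25,-35.5,0],"roll": 0,"grip": 80},{"xyz": [10.25,-35.5,0],"roll": 0,"grip": 80},{"xyz": [10.25,-35.5,0],"roll": 0,"grip": 80},{"xyz": [10.25,-35.5,0],"roll": 0,"grip": 80},{"xyz": [10.25,-35.5,0],"roll": 0,"grip": 80}]}}

```text
time_s: 10.18
position: [0.5205, -0.1548, 0.1811]
tcp_rot: [[-0.935, -0.354, -0.001], [-0.354, 0.935, 0.001], [0.001, 0.001, -1.0]]
force: [0.2, 0.0, 1.0]
opening: 0.803
grasp_force: 0.0
```

>>> {"api": "move_arm", "payload": {"increments": [{"xyz": [10.25,-35.5,0],"roll": 0,"grip": 80},{"xyz": [10.25,-35.5,0],"roll": 0,"grip": 80},{"xyz": [10.25,-35.5,0],"roll": 0,"grip": 80},{"xyz": [10.25,-35.5,0],"roll": 0,"grip": 80},{"xyz": [0,0,0],"roll": 0.124,"grip": 80}]}}

```text
time_s: 10.6
position: [0.5341, -0.3088, 0.1813]
tcp_rot: [[-0.973, -0.23, 0.003], [-0.23, 0.973, -0.006], [-0.002, -0.007, -1.0]]
force: [0.8, -0.2, 1.1]
opening: 0.796
grasp_force: 0.0
```

>>> {"api": "move_arm", "payload": {"increments": [{"xyz": [0,0,0],"roll": 0.124,"grip": 80},{"xyz": [0,0,0],"roll": 0.124,"grip": 80},{"xyz": [0,0,40],"roll": 0,"grip": 80},{"xyz": [0,0,40],"roll": 0,"grip": 80},{"xyz": [0,0,40],"roll": 0,"grip": 80}]}}

```text
time_s: 11.02
position: [0.5333, -0.3009, 0.0607]
tcp_rot: [[-1.0, 0.01, 0.002], [0.01, 1.0, -0.001], [-0.002, -0.001, -1.0]]
force: [0.9, -0.1, -0.4]
opening: 0.805
grasp_force: 0.0
```

>>> {"api": "move_arm", "payload": {"increments": [{"xyz": [0,0,0],"roll": 0,"grip": 80},{"xyz": [0,0,0],"roll": 0,"grip": 80},{"xyz": [0,0,0],"roll": 0,"grip": 80}]}}

```text
time_s: 11.27
position: [0.5338, -0.3011, 0.0628]
tcp_rot: [[-1.0, 0.01, 0.002], [0.01, 1.0, -0.001], [-0.002, -0.001, -1.0]]
force: [0.1, -0.8, 1.2]
opening: 0.797
grasp_force: 0.0
```

```bash
python3 - <<'E'
from h import *
s=bot.read_state(); print(s["position"],s["time_s"]); R=np.array(s["tcp_rot"]); print(R)
print(R.T@(np.array([.5318,-.3006,.0075])-s["position"])*1000)
E
```

```text
[ 0.53382026 -0.3011471   0.06284897] 11.2667
[[-0.9999521   0.00965496  0.00160552]
 [ 0.00965275  0.99995246 -0.00137897]
 [-0.00161876 -0.00136341 -0.99999776]]
[ 2.11504389  0.6030289  55.34485251]
```

>>> {"api": "move_arm", "payload": {"increments": [{"xyz": [1.5,0.5,25],"roll": 0,"grip": 80},{"xyz": [0,0,20],"roll": 0,"grip": 80},{"xyz": [0,0,9],"roll": 0,"grip": 80},{"xyz": [0,0,0],"roll": 0,"grip": 80},{"xyz": [0,0,0],"roll": 0,"grip": 0}]}}

```text
time_s: 11.68
position: [0.5326, -0.3008, 0.0097]
tcp_rot: [[-1.0, 0.01, 0.003], [0.01, 1.0, -0.002], [-0.003, -0.002, -1.0]]
force: [-0.3, -0.2, -0.1]
opening: 0.773
grasp_force: 0.0
```

>>> {"api": "move_arm", "payload": {"increments": [{"xyz": [0,0,0],"roll": 0,"grip": 0},{"xyz": [0,0,0],"roll": 0,"grip": 0},{"xyz": [0,0,0],"roll": 0,"grip": 0},{"xyz": [0,0,0],"roll": 0,"grip": 0},{"xyz": [0,0,0],"roll": 0,"grip": 0}]}}

```text
time_s: 12.1
position: [0.5316, -0.3, 0.008]
tcp_rot: [[-1.0, 0.01, 0.001], [0.01, 1.0, -0.001], [-0.001, -0.001, -1.0]]
force: [-0.5, -1.2, 0.4]
opening: 0.425
grasp_force: 0.7
```

>>> {"api": "move_arm", "payload": {"increments": [{"xyz": [0,0,0],"roll": 0,"grip": 0},{"xyz": [0,0,0],"roll": 0,"grip": 0},{"xyz": [0,0,0],"roll": 0,"grip": 0},{"xyz": [0,0,0],"roll": 0,"grip": 0}]}}

```text
time_s: 12.43
position: [0.5316, -0.3003, 0.0079]
tcp_rot: [[-1.0, 0.01, 0.001], [0.01, 1.0, -0.001], [-0.001, -0.001, -1.0]]
force: [-0.6, -0.4, 4.4]
opening: 0.36
grasp_force: 30.0
```

>>> {"api": "move_arm", "payload": {"increments": [{"xyz": [0,0,-15],"roll": 0,"grip": 0},{"xyz": [0,0,-36],"roll": 0,"grip": 0},{"xyz": [0,0,-36],"roll": 0,"grip": 0},{"xyz": [0,0,-36],"roll": 0,"grip": 0},{"xyz": [0,0,-20],"roll": 0,"grip": 0}]}}

```text
time_s: 12.85
position: [0.5324, -0.3004, 0.1539]
tcp_rot: [[-1.0, 0.01, 0.003], [0.01, 1.0, -0.002], [-0.003, -0.002, -1.0]]
force: [-0.1, 0.2, -1.4]
opening: 0.366
grasp_force: 30.0
```

>>> {"api": "move_arm", "payload": {"increments": [{"xyz": [-8.7,36.1,0],"roll": 0,"grip": 0},{"xyz": [-8.7,36.1,0],"roll": 0,"grip": 0},{"xyz": [-8.7,36.1,0],"roll": 0,"grip": 0},{"xyz": [-8.7,36.1,0],"roll": 0,"grip": 0},{"xyz": [-8.7,36.1,0],"roll": 0,"grip": 0}]}}

```text
time_s: 13.27
position: [0.576, -0.1178, 0.15]
tcp_rot: [[-1.0, 0.011, -0.002], [0.011, 1.0, 0.001], [0.002, 0.001, -1.0]]
force: [-0.2, -0.1, -0.9]
opening: 0.362
grasp_force: 30.0
```

>>> {"api": "move_arm", "payload": {"increments": [{"xyz": [-8.7,36.1,0],"roll": 0,"grip": 0},{"xyz": [-8.7,36.1,0],"roll": 0,"grip": 0},{"xyz": [-8.7,36.1,0],"roll": 0,"grip": 0},{"xyz": [-8.7,36.1,0],"roll": 0,"grip": 0},{"xyz": [0,0,0],"roll": 0.1205,"grip": 0}]}}

```text
time_s: 13.68
position: [0.613, 0.0314, 0.1499]
tcp_rot: [[-0.992, 0.126, -0.001], [0.126, 0.992, 0.004], [0.001, 0.004, -1.0]]
force: [0.9, -0.8, -0.3]
opening: 0.368
grasp_force: 30.0
```

>>> {"api": "move_arm", "payload": {"increments": [{"xyz": [0,0,0],"roll": 0.1205,"grip": 0},{"xyz": [0,0,0],"roll": 0.1205,"grip": 0},{"xyz": [0,0,0],"roll": 0.1205,"grip": 0},{"xyz": [0,0,0],"roll": 0,"grip": 0},{"xyz": [0,0,0],"roll": 0,"grip": 0}]}}

```text
time_s: 14.1
position: [0.6122, 0.0245, 0.1499]
tcp_rot: [[-0.883, 0.469, -0.002], [0.469, 0.883, 0.0], [0.002, -0.0, -1.0]]
force: [0.7, -0.8, -1.0]
opening: 0.369
grasp_force: 30.0
```

>>> {"api": "move_arm", "payload": {"increments": [{"xyz": [0,0,30],"roll": 0,"grip": 0},{"xyz": [0,0,20],"roll": 0,"grip": 0},{"xyz": [0,0,0],"roll": 0,"grip": 0},{"xyz": [0,0,0],"roll": 0,"grip": 0},{"xyz": [0,0,0],"roll": 0,"grip": 0}]}}

```text
time_s: 14.52
position: [0.6135, 0.0241, 0.1012]
tcp_rot: [[-0.882, 0.471, 0.001], [0.471, 0.882, -0.0], [-0.001, 0.0, -1.0]]
force: [0.2, -0.0, -0.6]
opening: 0.368
grasp_force: 30.0
```

```bash
python3 - <<'E'
from h import *
s=bot.read_state(); print(s["position"],s["time_s"],s["opening"]); R=np.array(s["tcp_rot"]); print(R)
print(R.T@(np.array([.613,.024,.0600])-s["position"])*1000)
im,d=bot.capture("side"); u,v=w2px("side",[.61,.02,.09])[0].astype(int)
cv2.imwrite("pics/pl1.png",cv2.resize(im[v-40:v+40,u-50:u+50,::-1],None,fx=6,fy=6,interpolation=cv2.INTER_CUBIC))
E
```

```text
[0.613462   0.02406909 0.10122057] 14.5167 0.36768046144253647
[[-8.81920489e-01  4.71396996e-01  1.05932549e-03]
 [ 4.71397150e-01  8.81921036e-01 -1.14900040e-04]
 [-9.88404964e-04  3.98030317e-04 -9.99999432e-01]]
[ 0.4156204  -0.29512899 41.22006742]
```

View pics/pl1.png

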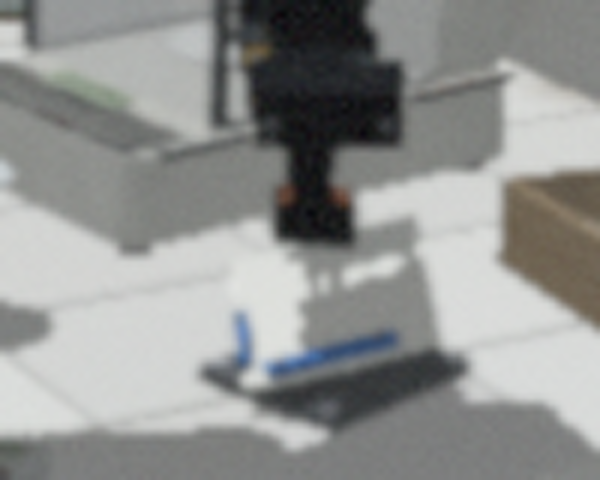

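The block is held level above the plate at (315,215) in the crop, long side parallel to the long rail at (330,355). Lowering until it just touches.

>>> {"api": "move_arm", "payload": {"increments": [{"xyz": [0,0,20],"roll": 0,"grip": 0},{"xyz": [0,0,12],"roll": 0,"grip": 0},{"xyz": [0,0,6],"roll": 0,"grip": 0},{"xyz": [0,0,3],"roll": 0,"grip": 0},{"xyz": [0,0,0],"roll": 0,"grip": 0}]}}

```text
time_s: 14.98
position: [0.6125, 0.0243, 0.0591]
tcp_rot: [[-0.882, 0.472, -0.001], [0.472, 0.882, 0.0], [0.001, -0.0, -1.0]]
force: [0.0, -0.4, -1.8]
opening: 0.366
grasp_force: 30.0
```

>>> {"api": "move_arm", "payload": {"increments": [{"xyz": [0,0,0],"roll": 0,"grip": 0},{"xyz": [0,0,0],"roll": 0,"grip": 0},{"xyz": [0,0,0],"roll": 0,"grip": 0}]}}

```text
time_s: 15.23
position: [0.6134, 0.0242, 0.0602]
tcp_rot: [[-0.882, 0.472, 0.001], [0.472, 0.882, -0.0], [-0.001, 0.0, -1.0]]
force: [0.2, -0.2, -1.6]
opening: 0.367
grasp_force: 30.0
```

>>> {"api": "move_arm", "payload": {"increments": [{"xyz": [0,0,0],"roll": 0,"grip": 60},{"xyz": [0,0,0],"roll": 0,"grip": 60},{"xyz": [0,0,0],"roll": 0,"grip": 60},{"xyz": [0,0,0],"roll": 0,"grip": 60},{"xyz": [0,0,0],"roll": 0,"grip": 60}]}}

```text
time_s: 15.65
position: [0.613, 0.0242, 0.0597]
tcp_rot: [[-0.881, 0.472, 0.0], [0.472, 0.881, -0.0], [-0.0, 0.0, -1.0]]
force: [0.5, -1.2, 0.4]
opening: 0.584
grasp_force: 0.0
```

>>> {"api": "move_arm", "payload": {"increments": [{"xyz": [0,0,0],"roll": 0,"grip": 60},{"xyz": [0,0,0],"roll": 0,"grip": 60},{"xyz": [0,0,-10],"roll": 0,"grip": 60},{"xyz": [0,0,-20],"roll": 0,"grip": 60},{"xyz": [0,0,-30],"roll": 0,"grip": 60}]}}

```text
time_s: 16.07
position: [0.6108, 0.0245, 0.1182]
tcp_rot: [[-0.881, 0.472, -0.006], [0.472, 0.881, 0.001], [0.006, -0.002, -1.0]]
force: [0.4, -0.5, 0.1]
opening: 0.603
grasp_force: 0.0
```

>>> {"api": "move_arm", "payload": {"increments": [{"xyz": [0,0,-40],"roll": 0,"grip": 60},{"xyz": [0,0,-40],"roll": 0,"grip": 60},{"xyz": [0,0,-40],"roll": 0,"grip": 60},{"xyz": [0,0,0],"roll": 0,"grip": 60},{"xyz": [0,0,0],"roll": 0,"grip": 60}]}}

```text
time_s: 16.48
position: [0.6147, 0.0241, 0.2437]
tcp_rot: [[-0.882, 0.472, 0.008], [0.472, 0.882, -0.001], [-0.008, 0.003, -1.0]]
force: [-0.0, 1.5, -0.9]
opening: 0.599
grasp_force: 0.0
```

>>> {"api": "move_arm", "payload": {"increments": [{"xyz": [20,36,0],"roll": 0,"grip": 60},{"xyz": [20,36,0],"roll": 0,"grip": 60},{"xyz": [20,36,0],"roll": 0,"grip": 60},{"xyz": [20,36,0],"roll": 0,"grip": 60},{"xyz": [20,36,0],"roll": 0,"grip": 60}]}}

```text
time_s: 16.9
position: [0.6081, 0.2315, 0.2377]
tcp_rot: [[-0.881, 0.473, -0.004], [0.473, 0.881, -0.001], [0.003, -0.003, -1.0]]
force: [1.5, 0.1, -0.1]
opening: 0.598
grasp_force: 0.0
```

```bash
python3 - <<'E'
from fit import *
s=bot.read_state(); print(s["position"],s["time_s"])
o=np.array([.5788,.0182,.022]); A=axes(.2939); S=6; out=[]
for n in("top","side"):
    im,d=bot.capture(n); u,v=w2px(n,[.61,.03,.05])[0].astype(int)
    c=np.ascontiguousarray(cv2.resize(im[v-40:v+40,u-32:u+32,::-1],None,fx=S,fy=S,interpolation=cv2.INTER_CUBIC))
    q=np.array([[0,0,24],[44,0,24],[44,32,24],[0,32,24]])/1000
    q=(w2px(n,q@A.T+o)-[u-32,v-40]+.5)*S; cv2.polylines(c,[q.astype(np.int32)],True,(0,255,0),1); out.append(c)
    w=np.zeros(d.shape,bool); w[v-30:v+30,u-30:u+30]=1
    P,uv=cloud(n,w,d); L=(P-o)@A*1000; col=im[uv[:,1],uv[:,0]].astype(int)
    k=(L[:,2]>19)&(L[:,2]<32)&(abs(L[:,:2])<90).all(1); Q=L[k]; print(n,k.sum(),Q.mean(0),np.percentile(Q,[3,97],axis=0),cv2.minAreaRect(Q[:,:2].astype(np.float32)))
cv2.imwrite("pics/pl2.png",np.hstack(out))
E
```

```text
[0.6081 0.2315 0.2377] 16.9
top 101 [23.3747 19.5486 23.2979] [[ 2.7     4.6988 19.3051]
 [44.2877 34.1102 27.9848]] ((23.176761627197266, 19.574073791503906), (44.08268737792969, 31.495346069335938), 2.4910032749176025)
side 112 [ 0.7762 -7.4749 22.7295] [[-76.0277 -83.5792  19.2247]
 [ 42.8161  31.5481  27.4761]] ((-18.04974365234375, -25.008499145507812), (164.76858520507812, 43.03689956665039), 44.138389587402344)
```

View pics/pl2.png

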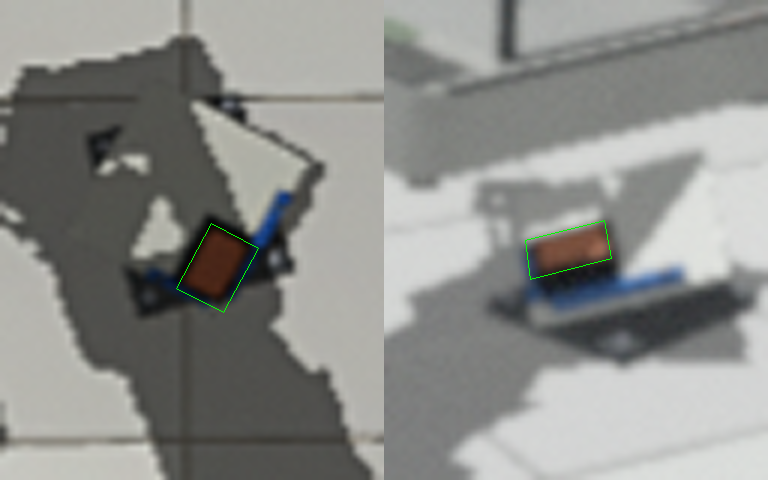

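The block lies flat in the low corner, matching the predicted seat outline at (217,268) top and (568,250) side to about 2–3 mm. I'll clear the arm's shadow and check the fit against the rails more precisely.

>>> {"api": "move_arm", "payload": {"increments": [{"xyz": [38,-6,0],"roll": 0,"grip": 60},{"xyz": [38,-6,0],"roll": 0,"grip": 60},{"xyz": [38,-6,0],"roll": 0,"grip": 60},{"xyz": [38,-6,0],"roll": 0,"grip": 60},{"xyz": [38,-6,0],"roll": 0,"grip": 60}]}}

```text
time_s: 17.42
position: [0.4253, 0.2926, 0.238]
tcp_rot: [[-0.881, 0.473, -0.003], [0.473, 0.881, -0.002], [0.002, -0.003, -1.0]]
force: [-0.6, 0.5, 0.3]
opening: 0.601
grasp_force: 0.0
```

>>> {"api": "move_arm", "payload": {"increments": [{"xyz": [20,30,0],"roll": 0,"grip": 60},{"xyz": [20,30,0],"roll": 0,"grip": 60},{"xyz": [20,30,0],"roll": 0,"grip": 60},{"xyz": [0,0,0],"roll": 0,"grip": 60},{"xyz": [0,0,0],"roll": 0,"grip": 60}]}}

```text
time_s: 17.83
position: [0.4164, 0.4015, 0.2381]
tcp_rot: [[-0.883, 0.469, -0.002], [0.469, 0.883, -0.002], [0.001, -0.003, -1.0]]
force: [-0.1, -0.5, 0.6]
opening: 0.603
grasp_force: 0.0
```

```bash
python3 - <<'E'
from fit import *
s=bot.read_state(); print(s["position"],s["time_s"])
S=6; A=axes(.2939); o=np.array([.5788,.0182,.022])
def meas(n,im,cond,hz,lab):
    # intersect mask pixels with plane at height hz over plate -> local mm
    im=cv2.resize(im,None,fx=S,fy=S,interpolation=cv2.INTER_LINEAR); hsv=cv2.cvtColor(im,cv2.COLOR_BGR2HSV).astype(int)
    m=cond(hsv).astype(np.uint8); u,v=w2px(n,[.62,.03,.05])[0]; w=np.zeros_like(m); w[int(S*(v-30)):int(S*(v+30)),int(S*(u-30)):int(S*(u+30))]=1
    N,l,st,ce=cv2.connectedComponentsWithStats(m&w)
    M,R,t=cam(n); C=-R.T@t
    for i in range(1,N):
        if st[i,4]<150: continue
        vv,uu=np.nonzero(l==i); p=px2w(n,np.c_[(uu+.5)/S-.5,(vv+.5)/S-.5],np.ones(len(uu))); r=p-C
        k=((o+A[:,2]*hz-C)@A[:,2])/(r@A[:,2]); L=((C+r*k[:,None]-o)@A)[:,:2]*1000
        (c,(a,b),ang)=cv2.minAreaRect(L.astype(np.float32)); e=np.degrees(.5*np.arctan2(2*np.cov(L.T)[0,1],np.cov(L.T)[0,0]-np.cov(L.T)[1,1]))
        print(n,lab,st[i,4],"mean",L.mean(0),"range",np.percentile(L,[2,98],axis=0).ravel(),"pca yaw",e)
blue=lambda h:(h[...,0]>95)&(h[...,0]<130)&(h[...,1]>90)
cop=lambda h:(h[...,0]<18)&(h[...,1]>110)&(h[...,2]>60)
for n in("top","side"):
    im,d=bot.capture(n); im=np.ascontiguousarray(im[:,:,::-1]); cv2.imwrite(f"pics/{n}F.png",im)
    meas(n,cv2.imread(f"pics/{n}0.png"),blue,.008,"rail0"); meas(n,im,blue,.008,"railF"); meas(n,im,cop,.024,"copper")
E
sed -i 's/pics\/pan2/pics\/pan3/' pan.py; python3 pan.py
```

```text
[0.4164 0.4015 0.2381] 17.8333
top rail0 1816 mean [43.3465 -2.6978] range [ 9.6059 -8.2274 77.1774  2.0444] pca yaw 0.2318803347682594
top rail0 859 mean [-2.16   29.8278] range [-6.6683  9.7686  1.9414 47.9602] pca yaw -88.07134954444547
top railF 1533 mean [47.2078 -2.9034] range [10.5785 -8.0703 77.3911  2.2511] pca yaw 1.5992085038622543
top railF 787 mean [-2.435  31.0707] range [-6.7911  9.8431  2.1672 47.8574] pca yaw 89.81909938683003
top copper 2661 mean [23.85   18.2773] range [ 5.8711  5.7387 41.6892 30.647 ] pca yaw 0.4901619202094689
side rail0 1074 mean [43.7801 -7.1015] range [ 14.4104 -10.8159  73.5473  -3.125 ] pca yaw -0.32234556330367325
side railF 2306 mean [30.3982 -1.1757] range [ -1.6628 -10.3352  71.7223  16.8281] pca yaw -13.585045656740462
side copper 493 mean [22.756  18.3902] range [11.6001 11.8623 35.1464 23.8292] pca yaw -3.3808211554506835
[0.4169 0.3997 0.2383] 17.9333
light 150 [0.4891 0.2046 0.0908] [0.0716 0.0894 0.1114]
copper 4 [0.4899 0.2088 0.1132] [0.1124 0.1132 0.114 ]
dark 81 [0.4845 0.2022 0.103 ] [0.0943 0.1029 0.1113]
```

Relative to the rails' measured inner faces, the block's centre is at (21.9, 16.3) mm, against the seat at (22, 16), with yaw under 1°. The light block is still on the raised pan.

```bash
python3 -c "
from rig import bot
print(bot.hand_in())"
```

```text
the job is handed in; nothing more can be done
None
```

I weighed one block, and it was the light one (the pan stayed up); it is still lying flat on the pan, the heavy block is fully home against both rails in the plate's low corner (within about 0.5 mm of the seat), and the job was handed in at about 18 s.

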